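Change over the bench shaker and set its speed

TASK

The squat tin on the bench shaker is mixed: swap it with the tall bottle on the cork coaster, so that the tin stands wholly on the coaster and the bottle wholly on the shaker's round pad, both upright (the green mat is free for parking one meanwhile). Only once both stand there, turn the shaker's dial so that its pointer points at the long, broad mark of its scale. Do not tip the tin or bottle over, and leave everything else on the bench where it is.

Things in the scene. Friction and masses are not known exactly. Their poses are not given: they have to be found in the camera images.
- tin: Squat round metal tin with a flat steel lid and paper label: 80 mm tall, body 62 mm across, lid (the top 12 mm) 64 mm across. About 0.3 kg, does not open. Origin: centre of its underside; z up its axis. Starts on the shaker's pad.
- bottle: Tall slim white plastic bottle, 130 mm in all: body 54 mm across up to 75 mm, sloping to a neck 30 mm across at 90 mm; straight black cap 28 mm across from 95 to 130 mm above the underside. About 0.2 kg, does not open. Origin: centre of its underside; z up its axis. Starts on the cork coaster.
- shaker: Fixed grey bench shaker, a low box 140 mm (its x) by 300 mm (its y), top face 50 mm above the bench. Looking from the robot, the round rubber pad is on its left half (+y) and the dial on its right half (-y). Origin: centre of its underside on the bench. It stands either left or right of the coaster, turned up to 0.15 rad.
- shaker_pad (a point): Centre of the upper face of the shaker's flat round black rubber pad: 120 mm across, 6 mm thick, upper face 56 mm above the bench. The pad does not move.
- dial (a joint): Speed dial's angle, 0 to 4.0 rad, growing clockwise seen from above; stays where left (friction 0.04 N m). White pointer line on one end of the bar: at value v it points 2.54 - v rad counter-clockwise (from above) from the shaker's +x axis. White marks on the shaker round the dial every 0.5 rad from 0; that at 1.5 is long and broad (18 by 9 mm, others 7 by 2). Starts at 0.1 to 0.8.
- dial_grip (a point): On the dial's upright axis, 87 mm above the bench: where to grip. Black disc 60 mm across, its top 64 mm above the bench, carrying an upright bar to grip: 57 mm long along the pointer, 14 mm thick, top 94 mm above the bench. 162 mm from the pad's centre. The point turns with the dial; its x axis lies along the bar, away from the pointer's end.
- coaster: Fixed round cork coaster, 116 mm across, 12 mm thick. Origin: centre of its underside on the bench.
- coaster_top (a point): Centre of the coaster's upper face, 12 mm above the bench.
- mat: Fixed green cutting mat lying free on the bench near the robot, 110 mm (x) by 160 mm (y), 3 mm thick; nothing stands on it. Origin: centre of its underside.
- meter: Bystander: black hand multimeter lying flat, 80 by 150 mm, 41 mm high. Origin: centre of its underside.
- tape: Bystander: roll of brown tape lying flat, 90 mm across, 22 mm high. Origin: centre of its underside.
- spool: Bystander: grey solder spool standing on end, 60 mm across, 48 mm high. Origin: centre of its underside.
- screwdriver: Bystander: black-handled screwdriver lying at the left, near the robot, 200 mm long.
- mug: Bystander: white mug with a handle, 76 mm across, 85 mm high. Origin: centre of its underside.
- case: Bystander: clear flat assortment case with a grey lid, 102 by 142 mm, 42 mm high, at the left. Origin: centre of its underside.
There are look-alikes about, which are no part of the job. What is shaped like the bottle but pink or red is not meant.

How it is judged (in metres and radians):
On the way, in this order (a step that is already met when the one before it is completed fails the run):
1. the tin stands on the coaster and the bottle on the shaker's pad, released (horizontal distance between tin and coaster_top below 0.028 m and z of tin in the frame of coaster_top between -0.006 and 0.006 m and angle between each of tin, bottle's own z axis and vertical below 0.12 rad and horizontal distance between bottle and shaker_pad below 0.034 m and z of bottle in the frame of shaker_pad between -0.006 and 0.006 m and linear speed of each of tin, bottle below 0.02 m/s and contact force between the fingers and tin below 0.1 N and contact force between the fingers and bottle below 0.1 N), for 0.2 s.
2. the dial is turned to the broad mark (value of joint dial between 1.3 and 1.7 rad), for 0.2 s.
At the end, for the whole second after the job is handed in: Both upright (0.12 rad), at rest, underside within 6 mm of their support: the tin within 28 mm of the centre of the coaster, the bottle within 34 mm of the centre of the shaker's pad; the dial is still, at 1.5 within 0.2 rad (all of step 2 and horizontal distance between tin and coaster_top below 0.028 m and z of tin in the frame of coaster_top between -0.006 and 0.006 m and angle between each of tin, bottle's own z axis and vertical below 0.12 rad and horizontal distance between bottle and shaker_pad below 0.034 m and z of bottle in the frame of shaker_pad between -0.006 and 0.006 m and linear speed of each of tin, bottle below 0.02 m/s and velocity of joint dial between -0.05 and 0.05 rad/s); the robot touches nothing.
It fails at once if the tin or the bottle is tipped over (beyond 0.8 rad) (angle between any of tin, bottle's own z axis and vertical above 0.8 rad).
It fails at once if a bystander is moved by more than 30 mm (distance of any of meter, tape, spool, screwdriver, mug, case from where it was at the start of the episode above 0.03 m).
It also fails if it takes over 72 s, if anything falls off the work surface, if the arm or the gripper's body presses on something with over 40 N, if the wrist force passes 120 N, or if a joint passes its speed limit or range.

ROBOT

A 7-joint arm with a two-finger parallel gripper is mounted at the origin on the work surface. World frame = base frame: x ahead of the robot, y to its left, z up, the work surface at z = 0. Lengths are in m, angles in degrees, forces in N, time in s.
With the tool pointing down it reaches from about 0.425 to 0.875 m from the base axis. Payload 4.7 kg.
Tool frame: the origin (TCP) lies on the mounting face of the last link; the fingertips stand 182 mm ahead of it and the grasp point (between the pads) lies 164 mm ahead of it; z points along the fingers, y is the line along which they close (so a half turn about z gives the same grasp; the last joint's range is limited). The gripper opens to 87 mm and grips with 3 to 60 N. Pads are 19 mm wide; open, the fingers measure 117 mm over their backs; the gripper's body (75 mm by 190 mm) begins 51 mm behind the grasp point.
Start: joints at [0.808, 18.392, -4.016, 83.108, 1.295, 78.541, -3.26], TCP at [0.65, -0, 0.405] pointing down, gripper open.
Joint ranges: [-163.93, 163.93], [-17.29, 119.83], [-79.2, 71.16], [3.27, 140.29], [-89.18, 269.18], [5.43, 117.66], [-154.24, 154.24]. Speed limits (degrees/s): [147.25, 147.25, 180, 180, 180, 180, 180].

INTERFACE

Orientations are given as [roll, pitch, yaw] about the fixed x, y, z axes, in that order (R = Rz(yaw) Ry(pitch) Rx(roll)).
In Python, from cell import env gives the robot as it stands.
- The arm moves only by the tool servo_tool, never from a script. Its argument "plan" is a list of rows, each an object with "xyz": the shift along the tool's x, y, z in cm, a list of three; "twist": the turn, a rotation vector about the tool's x, y, z in degrees, a list of three; "jaw": the closure, from 0 (fully open) to 1 (shut). In form: [{"xyz": [x, y, z], "twist": [wx, wy, wz], "jaw": jaw}, ...]. A call has 1 to 10 rows; each row is the pose to reach, as a shift and turn from the pose commanded when the call began, along the tool's axes at that moment; what a row does not reach only later rows make up. A row lasts 1/12 s, in which the tool goes at most 41.7 mm and 7.16 degrees, less where a joint would pass 70% of its speed; a pose out of reach is approached as far as the arm can. A call with a gripper value outside its range is refused whole. The fingers move at their own pace and stop on an object; "newtons" is the grip in N (left out, the last holds). Time passes only in rows, so rows that repeat a pose let the fingers close. It gives the time, the measured TCP pose, the force, the opening and the grip force at its end, in the units of the state.
- env.get_obs(): the state, without advancing time (a new reading comes with each control period).
- env.read_camera(name): name is "scene" or "side" or "wrist"; returns a dict with "img" (480x640x3 uint8, red, green, blue), "camera_matrix" (3x3 intrinsics, pixels), "k1" (the pictures are not rectified: a ray, as slopes to the right and down, at radius r is drawn at 1 + k1 r^2 times it, then the intrinsics apply), "R" (3x3) and "t" (3): a world point X has camera coordinates R X + t. Camera axes: x right, y down, z forward; pixel columns grow to the right and rows downward; lengths in m; the calibration is good to about 2 mm. A picture is of the moment at which its call begins. There is no depth.
- env.sign_off(): hands the job in; it is judged then, once.
The state is a dict: "time_s": time; "qpos": joint angles; "joint_velocities": joint speeds; "effort": joint torques, N m; "tool_pos": TCP position; "tool_rot": TCP orientation; "force": force on the tool from outside, world axes, zero at the start; "wrist_torque": the same for the moment, N m; "grip_width": finger opening in m; "grasp_force": force on a finger pad.
Only numpy, scipy, OpenCV 4.12 (cv2) and the standard library are available. Lean on these libraries where they do the work, as an engineer would, in place of code of your own. Each camera call takes 0.05 s, during which the arm holds its last target. There are 200 camera calls.

## Working session

There is one attempt and no reset: what is moved stays moved. The work goes in short steps, Python scripts to look and compute and a tool call to move; the robot and the scene stay as the last step left them, time stands still between calls to the robot, and variables do not carry over. Pictures are saved under pics/ and viewed, at most 13 in all, crops included, and the job is handed in when it is done.

Besides the shell and the picture viewer there is one more tool, called after ">>>" as name(argument=value, ...), one argument or row to a line, values as JSON. servo_tool: Moves the arm, as the interface text tells. Its arguments: {"type":"object","properties":{"plan":{"type":"array","items":{"type":"object","properties":{"xyz":{"type":"array","items":{"type":"number"}},"twist":{"type":"array","items":{"type":"number"}},"jaw":{"type":"number"}}}},"newtons":{"type":"number"}},"required":["plan"]}

```bash
mkdir -p pics; cat > h.py <<'E'
import numpy as np, cv2
from cell import env
def cam(n):
    c=env.read_camera(n); return c
def ray(c,u,v):
    K=np.array(c["camera_matrix"]);k=c["k1"]
    d=np.array([(u-K[0,2])/K[0,0],(v-K[1,2])/K[1,1]]);s=d.copy()
    for _ in range(20): s=d/(1+k*(s@s))
    R=np.array(c["R"]);t=np.array(c["t"])
    return -R.T@t, R.T@np.array([s[0],s[1],1])
def onz(c,u,v,z):
    o,d=ray(c,u,v); return o+d*(z-o[2])/d[2]
def proj(c,X):
    K=np.array(c["camera_matrix"]);p=np.array(c["R"])@np.array(X)+np.array(c["t"]);s=p[:2]/p[2];s=s*(1+c["k1"]*(s@s))
    return K[:2,:2]@s+K[:2,2]
def save(n,img): cv2.imwrite("pics/"+n,cv2.cvtColor(img,cv2.COLOR_RGB2BGR))
E
python3 - <<'E'
from h import *
for n in("scene","side","wrist"):
    c=cam(n); save(n+"0.png",c["img"]); np.save(n+"0.npy",c,allow_pickle=True); print(n,ray(c,320,240),c["k1"])
print(env.get_obs())
E
```

```text
scene (array([1.19072061, 0.79729412, 1.02508221]), array([-0.43105132, -0.55413672, -0.71220352])) -0.0068567721795272174
side (array([ 0.3449997 , -0.64735477,  0.60462386]), array([ 0.26964582,  0.78642773, -0.55574879])) -0.09405085461845453
wrist (array([0.64860936, 0.08299746, 0.38588789]), array([ 8.89208699e-04, -3.09077751e-01, -9.51080175e-01])) -0.10392402328675825
{'time_s': 0.15, 'qpos': array([ 0.8076529 , 18.42935423, -4.01523009, 83.15857839,  1.29408246,
       78.54074049, -3.26062166]), 'joint_velocities': array([-0.05119743, -0.03260411,  0.05727933, -0.31523055, -0.12425178,
       -0.04789921, -0.06779142]), 'effort': array([ 2.16972071e-04, -4.91794288e+01, -4.04079035e-01, -3.12878716e+01,
       -6.39387709e-02,  4.04033612e-02,  9.90178205e-05]), 'tool_pos': array([ 6.49850007e-01, -2.88894718e-05,  4.03914292e-01]), 'tool_rot': array([-1.79916491e+02,  4.24215857e-03,  9.00006471e+01]), 'force': array([-0.25855432,  0.24539439,  0.24791006]), 'wrist_torque': array([ 0.01595116,  0.00791593, -0.00048387]), 'grasp_force': 0.0, 'grip_width': 0.08671513834098618}
```

View pics/scene0.png

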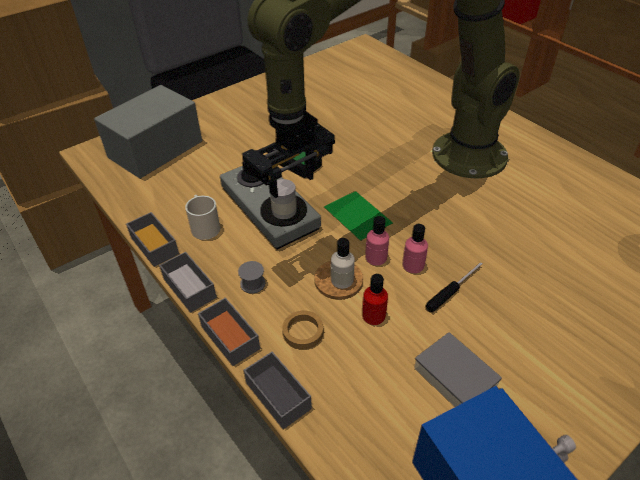

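View pics/side0.png

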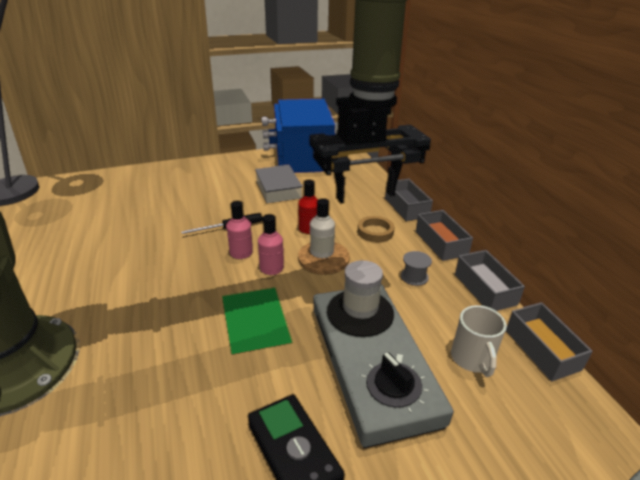

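The scene view shows the bottle at (342,265) on the coaster, the tin at (284,197) on the pad, and a red look-alike at (375,300). In the side view the cap top is at (323,205), the tin lid at (364,268), and the dial at (395,380) with its pointer up-right.

```bash
python3 - <<'E'
from h import *
S=np.load("scene0.npy",allow_pickle=True).item();D=np.load("side0.npy",allow_pickle=True).item()
W=np.load("wrist0.npy",allow_pickle=True).item()
for n,a,b,z in [("cap",(343,241),(323,204),.13),("lid",(284,183),(364,268),.136),("red",(377,280),(309,185),.13),("pink1",(379,221),(269,220),.13),("pink2",(418,230),(237,206),.13),("mat",(358,215),(256,319),.003),("coaster",(339,279),(324,257),.012),("spool",(252,269),(417,258),.048),("mug",(203,203),(481,323),.085),("dial",(253,177),(394,381),.064),("pad",(284,208),(361,313),.056),("tape",(303,326),(376,228),.02)]:
    print(n,onz(S,*a,z)[:2].round(3),onz(D,*b,z)[:2].round(3))
E
```

```text
cap [0.611 0.136] [0.625 0.153]
lid [ 0.599 -0.105] [ 0.617 -0.088]
red [0.63  0.268] [0.622 0.247]
pink1 [0.505 0.139] [0.5   0.123]
pink2 [0.456 0.216] [0.449 0.198]
mat [ 0.435 -0.007] [ 0.437 -0.016]
coaster [0.623 0.139] [0.62  0.124]
spool [0.781 0.011] [0.788 0.016]
mug [ 0.769 -0.222] [ 0.773 -0.223]
dial [ 0.601 -0.251] [ 0.594 -0.27 ]
pad [ 0.604 -0.105] [ 0.607 -0.111]
tape [0.775 0.198] [0.774 0.19 ]
```

View pics/wrist0.png

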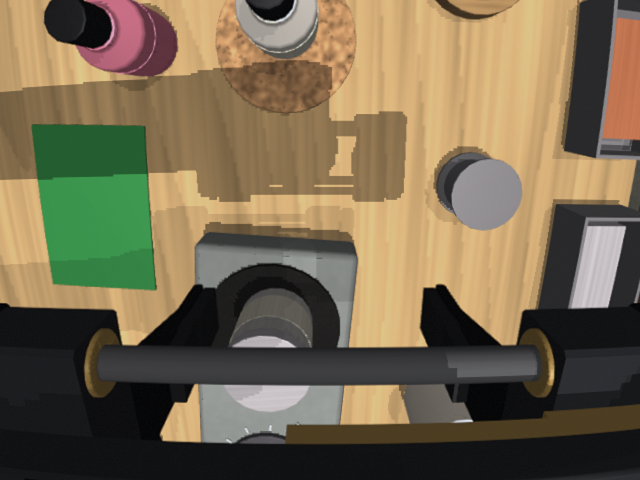

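The wrist view shows the coaster at about (286,43) at the top edge, the pad at (278,320), the mat at (95,205) and a pink bottle at upper left. I'll move over the bottle and look closer.

>>> servo_tool(
  plan=[
    {"xyz": [10,-3,0],"jaw": 0},
    {"xyz": [10,-3,0],"jaw": 0},
    {"xyz": [10,-3,0],"jaw": 0},
    {"xyz": [10,-3,0],"jaw": 0},
    {"xyz": [10,-3,0],"jaw": 0},
    {"xyz": [10,-3,0],"jaw": 0},
  ],
  newtons=20,
)

```text
validation failed for argument at $.pl...
```

```bash
python3 - <<'E'
from h import *
c=cam("wrist"); save("w1.png",c["img"]); np.save("w1.npy",c,allow_pickle=True)
print(env.get_obs()["tool_pos"],env.get_obs()["tool_rot"])
E
```

```text
[ 6.49881547e-01 -1.70907380e-05  4.04114855e-01] [-1.79935617e+02  2.93311221e-03  9.00018641e+01]
```

View pics/w1.png

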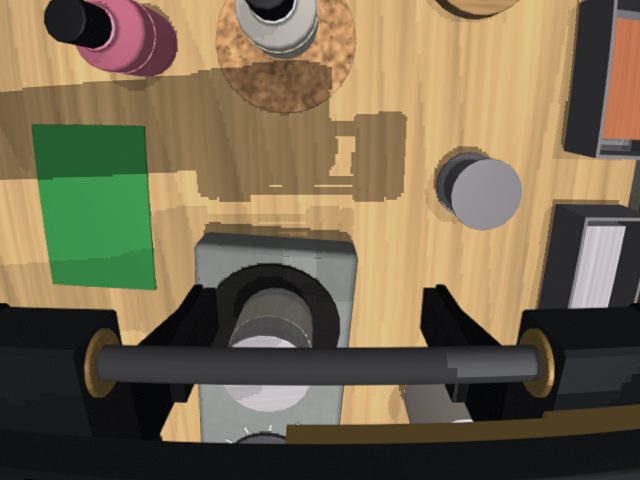

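The move was refused because twist is required, so the picture is the same as before.

>>> servo_tool(
  plan=[
    {"xyz": [10,-3,0],"twist": [0,0,0],"jaw": 0},
    {"xyz": [10,-3,0],"twist": [0,0,0],"jaw": 0},
    {"xyz": [10,-3,0],"twist": [0,0,0],"jaw": 0},
    {"xyz": [10,-3,0],"twist": [0,0,0],"jaw": 0},
    {"xyz": [10,-3,0],"twist": [0,0,0],"jaw": 0},
    {"xyz": [10,-3,0],"twist": [0,0,0],"jaw": 0},
  ],
  newtons=20,
)

```text
time_s: 0.7
tool_pos: [0.6202, 0.099, 0.4046]
tool_rot: [180.0, 0.1, 89.9]
force: [0.1, -0.4, 0.1]
grip_width: 0.0868
grasp_force: 0.0
```

```bash
python3 - <<'E'
from h import *
c=cam("wrist"); save("w2.png",c["img"]); np.save("w2.npy",c,allow_pickle=True)
print(ray(c,320,240))
E
```

```text
(array([0.61911074, 0.18196271, 0.38664211]), array([ 0.00231739, -0.31020822, -0.95070965]))
```

View pics/w2.png

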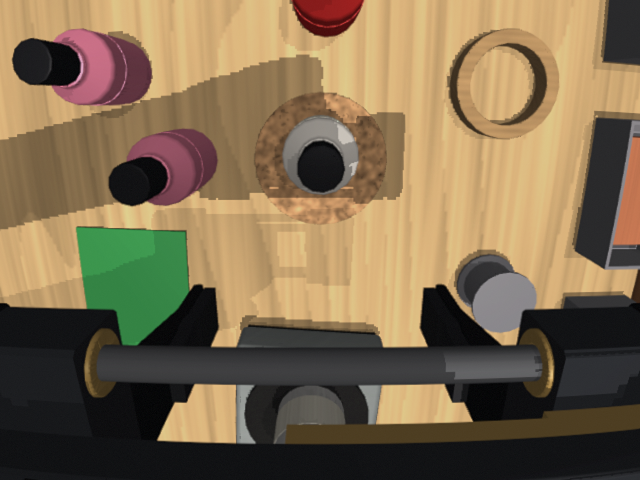

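The cap top is at about (321,166), the coaster spans (255–387, 92–224), and the mat is at (135,285) with a pink bottle at (165,175).

```bash
python3 - <<'E'
from h import *
c=np.load("w2.npy",allow_pickle=True).item();S=np.load("scene0.npy",allow_pickle=True).item();W=np.load("wrist0.npy",allow_pickle=True).item();D=np.load("side0.npy",allow_pickle=True).item()
g=cv2.cvtColor(c["img"],cv2.COLOR_RGB2GRAY)
m=np.zeros_like(g);m[130:200,285:355]=(g[130:200,285:355]<45)
ys,xs=np.nonzero(m);print(xs.min(),xs.max(),ys.min(),ys.max())
r=(xs.max()-xs.min()+1)/2;u=(xs.min()+xs.max())/2
# top disc is nearest image-bottom/top depending on tilt; try both
print("cap",onz(c,u,ys.max()-r,.13),onz(c,u,ys.min()+r,.13))
for p in [(255,158),(387,158),(321,92),(321,224)]: print("coaster",onz(c,*p,.012)[:2])
for p in [(32,125),(145,126),(52,284),(156,290)]: print("mat",onz(W,*p,.003)[:2])
# pad and tin lid from wrist0
for p in [(216,310),(338,320),(268,263)]: print("pad",onz(W,*p,.056)[:2])
for p in [(225,372),(311,372),(268,412)]: print("lid",onz(W,*p,.136)[:2])
for p in [(205,240),(357,247),(200,380),(347,380)]: print("shaker edge",onz(W,*p,.05)[:2])
E
```

```text
298 343 141 191
cap [0.62004923 0.14390963 0.13      ] [0.62004918 0.14632581 0.13      ]
coaster [0.56302455 0.13542038]
coaster [0.67883968 0.13532758]
coaster [0.62090545 0.19090813]
coaster [0.62094206 0.07511561]
mat [0.38253643 0.07006296]
mat [0.49252703 0.06551663]
mat [ 0.37346928 -0.08933099]
mat [ 0.48483789 -0.09421537]
pad [ 0.55864909 -0.08820756]
pad [ 0.66463662 -0.09740718]
pad [ 0.60573471 -0.04432633]
lid [ 0.58269847 -0.09504042]
lid [ 0.64268582 -0.09437698]
lid [ 0.61128206 -0.12929724]
shaker edge [ 0.55274808 -0.02623141]
shaker edge [ 0.67980742 -0.03228758]
shaker edge [ 0.53522067 -0.16591889]
shaker edge [ 0.67438849 -0.16441698]
```

>>> servo_tool(
  plan=[
    {"xyz": [4.6,0,3],"twist": [0,0,0],"jaw": 0},
    {"xyz": [4.6,0,3],"twist": [0,0,0],"jaw": 0},
    {"xyz": [4.6,0,6],"twist": [0,0,0],"jaw": 0},
    {"xyz": [4.6,0,9],"twist": [0,0,0],"jaw": 0},
    {"xyz": [4.6,0,11.6],"twist": [0,0,0],"jaw": 0},
    {"xyz": [4.6,0,11.6],"twist": [0,0,0],"jaw": 0},
    {"xyz": [4.6,0,11.6],"twist": [0,0,0],"jaw": 0.5},
    {"xyz": [4.6,0,11.6],"twist": [0,0,0],"jaw": 1},
    {"xyz": [4.6,0,11.6],"twist": [0,0,0],"jaw": 1},
    {"xyz": [4.6,0,11.6],"twist": [0,0,0],"jaw": 1},
  ],
  newtons=20,
)

```text
time_s: 1.58
tool_pos: [0.6208, 0.146, 0.2911]
tool_rot: [179.8, -0.0, 90.0]
force: [-0.2, 1.2, -0.3]
grip_width: 0.068
grasp_force: 0.0
```

>>> servo_tool(
  plan=[
    {"xyz": [0,0,0],"twist": [0,0,0],"jaw": 1},
    {"xyz": [0,0,0],"twist": [0,0,0],"jaw": 1},
    {"xyz": [0,0,0],"twist": [0,0,0],"jaw": 1},
    {"xyz": [0,0,0],"twist": [0,0,0],"jaw": 1},
  ],
  newtons=20,
)

```text
time_s: 1.92
tool_pos: [0.62, 0.146, 0.2891]
tool_rot: [180.0, 0.0, 90.0]
force: [-0.1, 0.2, 0.2]
grip_width: 0.0415
grasp_force: 0.0
```

>>> servo_tool(
  plan=[
    {"xyz": [0,0,0],"twist": [0,0,0],"jaw": 1},
    {"xyz": [0,0,0],"twist": [0,0,0],"jaw": 1},
    {"xyz": [0,0,0],"twist": [0,0,0],"jaw": 1},
    {"xyz": [0,0,0],"twist": [0,0,0],"jaw": 1},
    {"xyz": [0,0,0],"twist": [0,0,0],"jaw": 1},
  ],
  newtons=20,
)

```text
time_s: 2.33
tool_pos: [0.62, 0.146, 0.2887]
tool_rot: [180.0, 0.0, 90.0]
force: [0.1, 0.1, 0.3]
grip_width: 0.0273
grasp_force: 20.2
```

>>> servo_tool(
  plan=[
    {"xyz": [0,0,-2],"twist": [0,0,0],"jaw": 1},
    {"xyz": [0,0,-5],"twist": [0,0,0],"jaw": 1},
    {"xyz": [0,0,-8],"twist": [0,0,0],"jaw": 1},
    {"xyz": [0,0,-11],"twist": [0,0,0],"jaw": 1},
    {"xyz": [0,0,-14],"twist": [0,0,0],"jaw": 1},
    {"xyz": [-3,0,-15],"twist": [0,0,0],"jaw": 1},
    {"xyz": [-6,-2,-15],"twist": [0,0,0],"jaw": 1},
    {"xyz": [-9,-4,-15],"twist": [0,0,0],"jaw": 1},
    {"xyz": [-12,-6,-15],"twist": [0,0,0],"jaw": 1},
    {"xyz": [-14,-8,-15],"twist": [0,0,0],"jaw": 1},
  ],
  newtons=20,
)

```text
time_s: 3.17
tool_pos: [0.5388, 0.0025, 0.4383]
tool_rot: [-179.9, 0.1, 89.8]
force: [0.3, -0.7, -1.1]
grip_width: 0.0278
grasp_force: 20.3
```

>>> servo_tool(
  plan=[
    {"xyz": [-1,-2,0],"twist": [0,0,0],"jaw": 1},
    {"xyz": [-2,-4,0],"twist": [0,0,0],"jaw": 1},
    {"xyz": [-2.6,-6,0],"twist": [0,0,0],"jaw": 1},
    {"xyz": [-2.6,-8,1],"twist": [0,0,0],"jaw": 1},
    {"xyz": [-2.6,-9,4],"twist": [0,0,0],"jaw": 1},
    {"xyz": [-2.6,-9,7],"twist": [0,0,0],"jaw": 1},
    {"xyz": [-2.6,-9,10],"twist": [0,0,0],"jaw": 1},
    {"xyz": [-2.6,-9,12],"twist": [0,0,0],"jaw": 1},
    {"xyz": [-2.6,-9,13],"twist": [0,0,0],"jaw": 1},
    {"xyz": [-2.6,-9,13],"twist": [0,0,0],"jaw": 1},
  ],
  newtons=20,
)

```text
time_s: 4.0
tool_pos: [0.4489, -0.02, 0.3064]
tool_rot: [-179.7, 0.0, 90.0]
force: [-0.9, 0.0, -1.5]
grip_width: 0.0271
grasp_force: 20.3
```

>>> servo_tool(
  plan=[
    {"xyz": [0,0,1],"twist": [0,0,0],"jaw": 1},
    {"xyz": [0,0,2],"twist": [0,0,0],"jaw": 1},
    {"xyz": [0,0,2.6],"twist": [0,0,0],"jaw": 1},
    {"xyz": [0,0,2.9],"twist": [0,0,0],"jaw": 1},
    {"xyz": [0,0,2.9],"twist": [0,0,0],"jaw": 1},
    {"xyz": [0,0,2.9],"twist": [0,0,0],"jaw": 1},
  ],
  newtons=20,
)

```text
time_s: 4.5
tool_pos: [0.4502, -0.02, 0.28]
tool_rot: [180.0, 0.0, 90.0]
force: [-0.7, 0.6, -1.9]
grip_width: 0.0276
grasp_force: 20.0
```

>>> servo_tool(
  plan=[
    {"xyz": [0,0,0.1],"twist": [0,0,0],"jaw": 1},
    {"xyz": [0,0,0.2],"twist": [0,0,0],"jaw": 1},
    {"xyz": [0,0,0.2],"twist": [0,0,0],"jaw": 1},
  ],
  newtons=20,
)

```text
time_s: 4.75
tool_pos: [0.4506, -0.02, 0.2794]
tool_rot: [179.9, 0.0, 90.0]
force: [-2.0, -0.5, 6.4]
grip_width: 0.0274
grasp_force: 20.3
```

Touching down. Release and rise, then go to a viewing point over the pad.

>>> servo_tool(
  plan=[
    {"xyz": [0,0,-0.1],"twist": [0,0,0],"jaw": 0},
    {"xyz": [0,0,-0.1],"twist": [0,0,0],"jaw": 0},
    {"xyz": [0,0,-0.1],"twist": [0,0,0],"jaw": 0},
    {"xyz": [0,0,-0.1],"twist": [0,0,0],"jaw": 0},
    {"xyz": [0,0,-0.1],"twist": [0,0,0],"jaw": 0},
    {"xyz": [0,0,-0.1],"twist": [0,0,0],"jaw": 0},
    {"xyz": [0,0,-3],"twist": [0,0,0],"jaw": 0},
    {"xyz": [0,0,-7],"twist": [0,0,0],"jaw": 0},
    {"xyz": [0,0,-11],"twist": [0,0,0],"jaw": 0},
    {"xyz": [0,0,-15],"twist": [0,0,0],"jaw": 0},
  ],
  newtons=20,
)

```text
time_s: 5.58
tool_pos: [0.4495, -0.02, 0.4292]
tool_rot: [-180.0, 0.0, 90.0]
force: [1.0, -1.1, -0.9]
grip_width: 0.0836
grasp_force: 0.0
```

>>> servo_tool(
  plan=[
    {"xyz": [-3,3,0],"twist": [0,0,0],"jaw": 0},
    {"xyz": [-6,6,0],"twist": [0,0,0],"jaw": 0},
    {"xyz": [-9,9,0],"twist": [0,0,0],"jaw": 0},
    {"xyz": [-12,12,0],"twist": [0,0,0],"jaw": 0},
    {"xyz": [-14,15,0],"twist": [0,0,0],"jaw": 0},
    {"xyz": [-14,16,0],"twist": [0,0,0],"jaw": 0},
    {"xyz": [-14,16,0],"twist": [0,0,0],"jaw": 0},
    {"xyz": [-14,16,0],"twist": [0,0,0],"jaw": 0},
  ],
  newtons=20,
)

```text
time_s: 6.25
tool_pos: [0.6102, -0.1597, 0.4267]
tool_rot: [-179.9, -0.0, 90.0]
force: [-0.3, -0.5, 0.1]
grip_width: 0.0871
grasp_force: 0.0
```

```bash
python3 - <<'E'
from h import *
c=cam("wrist"); save("w3.png",c["img"]); np.save("w3.npy",c,allow_pickle=True)
s=cam("scene"); d=cam("side"); np.save("scene3.npy",s,allow_pickle=True);np.save("side3.npy",d,allow_pickle=True)
print(ray(c,320,240),env.get_obs()["tool_pos"])
a=d["img"][170:470,200:460]; save("c3.png",np.hstack([c["img"][:480,:],cv2.resize(a,(160,185)) if 0 else np.zeros((480,0,3),np.uint8)]))
E
```

```text
(array([ 0.60895099, -0.07662394,  0.40890727]), array([ 7.17830320e-04, -3.08213132e-01, -9.51360866e-01])) [ 0.6092866  -0.1590971   0.42817112]
```

View pics/w3.png

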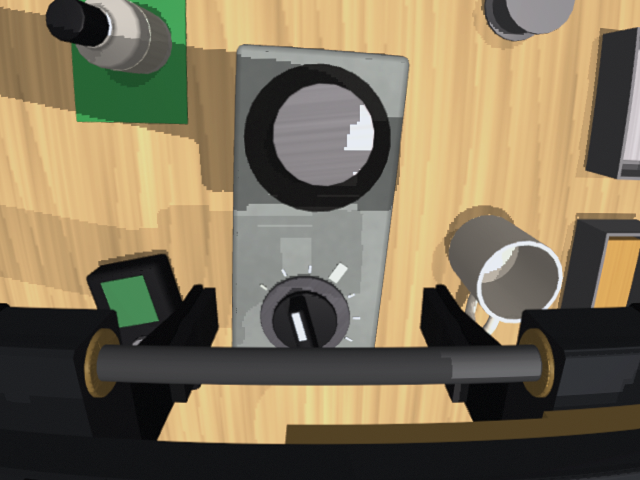

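The bottle stands on the mat at (110,35). The lid is the circle (272–375, 82–187), the pad (244–390, 64–211), the broad mark is at (338,273) and the dial centre near (305,317).

```bash
python3 - <<'E'
from h import *
c=np.load("w3.npy",allow_pickle=True).item()
f=lambda P,z:[onz(c,*p,z)[:2] for p in P]
L=f([(272,134),(375,134),(323.5,82),(323.5,187)],.136);P=f([(244,137),(390,137),(317,64),(317,211)],.056)
lid=np.array([(L[0][0]+L[1][0])/2,(L[2][1]+L[3][1])/2]);pad=np.array([(P[0][0]+P[1][0])/2,(P[2][1]+P[3][1])/2])
print("lid",lid,"pad",pad,"diam",P[1][0]-P[0][0],L[1][0]-L[0][0])
mk=onz(c,338,273,.05)[:2]
ps=[np.array(onz(c,*p,.05)[:2]) for p in [(263,286),(283,272),(309,268),(338,273),(354,292)]]
A=np.array([[2*p[0],2*p[1],1] for p in ps[:3]+ps[4:]]);b=[p@p for p in ps[:3]+ps[4:]]
x=np.linalg.lstsq(A,b,rcond=None)[0];dc=x[:2];print("dial",dc,"r",np.sqrt(x[2]+dc@dc),"dist",np.hypot(*(dc-pad)))
E5=onz(c,238,190,.05)[:2]-onz(c,238,60,.05)[:2]
print("edges",f([(237,60),(234,300),(408,70),(378,320)],.05))
yaw=np.arctan2(*(lambda v:(v[1],v[0]))(pad-dc))-np.pi/2;print("shaker yaw",yaw)
for p in ps:
  q=p-dc; print("mark v", (2.54+yaw-np.arctan2(q[1],q[0])+np.pi)%(2*np.pi)-np.pi)
g=c["img"][255:360,255:360]; save("dial3.png",cv2.resize(g,(600,600),interpolation=cv2.INTER_CUBIC))
# bottle on mat
k=onz(c,63,22,.133);print("bottlecap",k)
E
```

```text
lid [ 0.61128865 -0.09623364] pad [ 0.60664945 -0.10553409] diam 0.11919588308558149 0.06481608588454113
dial [ 0.59646538 -0.27209036] r 0.05270875947411645 dist 0.16686732955739328
edges [array([ 0.54281778, -0.04199367]), array([ 0.5289476 , -0.25192371]), array([ 0.67966207, -0.04958145]), array([ 0.66429096, -0.27257362])]
shaker yaw -0.06106892254973717
mark v 0.05454028300440239
mark v 0.5026128379492469
mark v 0.9618580897234539
mark v 1.4571337095498675
mark v 1.9031256804870917
bottlecap [ 0.44773006 -0.02251224  0.133     ]
```

View pics/dial3.png

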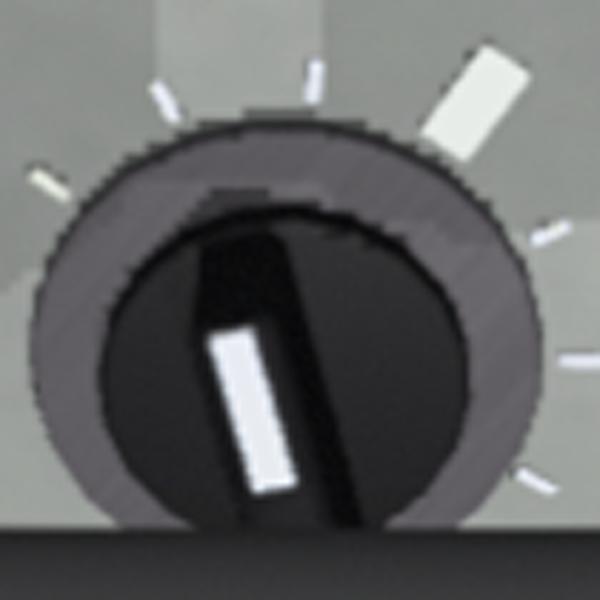

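>>> servo_tool(
  plan=[
    {"xyz": [3,0.2,0],"twist": [0,0,0],"jaw": 0},
    {"xyz": [6.3,0.2,0],"twist": [0,0,0],"jaw": 0},
    {"xyz": [6.3,0.2,0],"twist": [0,0,0],"jaw": 0},
    {"xyz": [6.3,0.2,3],"twist": [0,0,0],"jaw": 0},
    {"xyz": [6.3,0.2,6],"twist": [0,0,0],"jaw": 0},
    {"xyz": [6.3,0.2,9],"twist": [0,0,0],"jaw": 0},
    {"xyz": [6.3,0.2,12],"twist": [0,0,0],"jaw": 0},
    {"xyz": [6.3,0.2,14.5],"twist": [0,0,0],"jaw": 0},
    {"xyz": [6.3,0.2,15.8],"twist": [0,0,0],"jaw": 0},
    {"xyz": [6.3,0.2,15.8],"twist": [0,0,0],"jaw": 0},
  ],
  newtons=30,
)

```text
time_s: 7.23
tool_pos: [0.6102, -0.0963, 0.267]
tool_rot: [-179.7, -0.0, 90.1]
force: [0.2, 0.8, -0.1]
grip_width: 0.0869
grasp_force: 0.0
```

>>> servo_tool(
  plan=[
    {"xyz": [0,0,0],"twist": [0,0,0],"jaw": 1},
    {"xyz": [0,0,0],"twist": [0,0,0],"jaw": 1},
    {"xyz": [0,0,0],"twist": [0,0,0],"jaw": 1},
    {"xyz": [0,0,0],"twist": [0,0,0],"jaw": 1},
    {"xyz": [0,0,0],"twist": [0,0,0],"jaw": 1},
    {"xyz": [0,0,0],"twist": [0,0,0],"jaw": 1},
    {"xyz": [0,0,0],"twist": [0,0,0],"jaw": 1},
  ],
  newtons=30,
)

```text
time_s: 7.82
tool_pos: [0.6124, -0.0972, 0.2713]
tool_rot: [179.9, 0.0, 90.0]
force: [-2.8, -0.0, 6.7]
grip_width: 0.0628
grasp_force: 30.0
```

>>> servo_tool(
  plan=[
    {"xyz": [0,0,-1],"twist": [0,0,0],"jaw": 1},
    {"xyz": [0,0,-3],"twist": [0,0,0],"jaw": 1},
    {"xyz": [0,0,-6],"twist": [0,0,0],"jaw": 1},
    {"xyz": [0,0,-9],"twist": [0,0,5],"jaw": 1},
    {"xyz": [2,0,-10],"twist": [0,0,10],"jaw": 1},
    {"xyz": [5,0.3,-10],"twist": [0,0,15],"jaw": 1},
    {"xyz": [8,0.5,-10],"twist": [0,0,20],"jaw": 1},
    {"xyz": [11,0.7,-10],"twist": [0,0,25],"jaw": 1},
    {"xyz": [14,0.9,-10],"twist": [0,0,30],"jaw": 1},
    {"xyz": [17,0.9,-10],"twist": [0,0,35],"jaw": 1},
  ],
  newtons=30,
)

```text
time_s: 8.65
tool_pos: [0.6207, 0.0743, 0.3692]
tool_rot: [-179.9, 0.1, 54.7]
force: [0.8, -0.5, -4.2]
grip_width: 0.0628
grasp_force: 30.0
```

>>> servo_tool(
  plan=[
    {"xyz": [2.4,-1.7,0],"twist": [0,0,5],"jaw": 1},
    {"xyz": [4,-2.8,0],"twist": [0,0,10],"jaw": 1},
    {"xyz": [4.8,-3.4,0],"twist": [0,0,10],"jaw": 1},
    {"xyz": [4.8,-3.4,3],"twist": [0,0,10],"jaw": 1},
    {"xyz": [4.8,-3.4,6],"twist": [0,0,10],"jaw": 1},
    {"xyz": [4.8,-3.4,9],"twist": [0,0,10],"jaw": 1},
    {"xyz": [4.8,-3.4,11],"twist": [0,0,10],"jaw": 1},
    {"xyz": [4.8,-3.4,12],"twist": [0,0,10],"jaw": 1},
    {"xyz": [4.8,-3.4,12],"twist": [0,0,10],"jaw": 1},
    {"xyz": [4.8,-3.4,12],"twist": [0,0,10],"jaw": 1},
  ],
  newtons=30,
)

```text
time_s: 9.48
tool_pos: [0.621, 0.1311, 0.25]
tool_rot: [180.0, 0.0, 45.0]
force: [0.7, -0.2, -2.6]
grip_width: 0.0632
grasp_force: 30.0
```

>>> servo_tool(
  plan=[
    {"xyz": [0.1,-0.1,1],"twist": [0,0,0],"jaw": 1},
    {"xyz": [0.1,-0.1,1.8],"twist": [0,0,0],"jaw": 1},
    {"xyz": [0.1,-0.1,2.1],"twist": [0,0,0],"jaw": 1},
    {"xyz": [0.1,-0.1,2.2],"twist": [0,0,0],"jaw": 1},
    {"xyz": [0.1,-0.1,2.3],"twist": [0,0,0],"jaw": 1},
    {"xyz": [0.1,-0.1,2.3],"twist": [0,0,0],"jaw": 1},
  ],
  newtons=30,
)

```text
time_s: 9.98
tool_pos: [0.6209, 0.1334, 0.2275]
tool_rot: [180.0, -0.0, 45.0]
force: [-0.2, -0.7, -2.3]
grip_width: 0.0629
grasp_force: 30.0
```

>>> servo_tool(
  plan=[
    {"xyz": [0,0,0.1],"twist": [0,0,0],"jaw": 1},
    {"xyz": [0,0,0.2],"twist": [0,0,0],"jaw": 1},
    {"xyz": [0,0,0.2],"twist": [0,0,0],"jaw": 1},
  ],
  newtons=30,
)

```text
time_s: 10.23
tool_pos: [0.6212, 0.1338, 0.2274]
tool_rot: [180.0, -0.1, 45.0]
force: [-4.6, 0.1, 9.8]
grip_width: 0.0628
grasp_force: 30.0
```

>>> servo_tool(
  plan=[
    {"xyz": [0,0,0],"twist": [0,0,0],"jaw": 0},
    {"xyz": [0,0,0],"twist": [0,0,0],"jaw": 0},
    {"xyz": [0,0,0],"twist": [0,0,0],"jaw": 0},
    {"xyz": [0,0,0],"twist": [0,0,0],"jaw": 0},
    {"xyz": [0,0,0],"twist": [0,0,0],"jaw": 0},
    {"xyz": [0,0,0],"twist": [0,0,0],"jaw": 0},
    {"xyz": [0,0,-3],"twist": [0,0,0],"jaw": 0},
    {"xyz": [0,0,-7],"twist": [0,0,0],"jaw": 0},
    {"xyz": [0,0,-11],"twist": [0,0,0],"jaw": 0},
    {"xyz": [0,0,-15],"twist": [0,0,0],"jaw": 0},
  ],
  newtons=20,
)

```text
time_s: 11.07
tool_pos: [0.6204, 0.1331, 0.3761]
tool_rot: [-180.0, 0.0, 45.0]
force: [1.2, 0.7, -0.6]
grip_width: 0.0867
grasp_force: 0.0
```

>>> servo_tool(
  plan=[
    {"xyz": [0,0,-4],"twist": [0,0,-5],"jaw": 0},
    {"xyz": [-1,0,-5],"twist": [0,0,-10],"jaw": 0},
    {"xyz": [-4,0,-5],"twist": [0,0,-15],"jaw": 0},
    {"xyz": [-7,0,-5],"twist": [0,0,-20],"jaw": 0},
    {"xyz": [-10,0,-5],"twist": [0,0,-25],"jaw": 0},
    {"xyz": [-13,0,-5],"twist": [0,0,-30],"jaw": 0},
    {"xyz": [-16,0,-5],"twist": [0,0,-35],"jaw": 0},
    {"xyz": [-19,0,-5],"twist": [0,0,-40],"jaw": 0},
    {"xyz": [-22,-0.8,-5],"twist": [0,0,-45],"jaw": 0},
    {"xyz": [-23.2,-1.2,-5],"twist": [0,0,-45],"jaw": 0},
  ],
  newtons=20,
)

```text
time_s: 11.9
tool_pos: [0.4457, -0.0252, 0.4248]
tool_rot: [-180.0, 0.0, 90.0]
force: [-0.2, -0.8, -0.6]
grip_width: 0.0873
grasp_force: 0.0
```

```bash
python3 - <<'E'
from h import *
o=env.get_obs();print(o["tool_pos"],o["tool_rot"],o["time_s"])
s=cam("scene"); d=cam("side")
save("v4.png",np.hstack([s["img"][140:340,220:420],d["img"][190:390,200:400]]).repeat(2,0).repeat(2,1)[:600,:800])
for n,c in(("s",s),("d",d)):
    print(n,proj(c,[.449,-.021,.133]),proj(c,[.621,.133,.092]))
E
```

```text
[ 0.44565135 -0.0251839   0.42476596] [-1.79950352e+02  4.26406221e-02  8.99523604e+01] 11.9
s [352.19815233 176.38241766] [338.62708422 254.02875527]
d [258.72569689 264.45922068] [324.02637218 224.24781897]
```

View pics/v4.png

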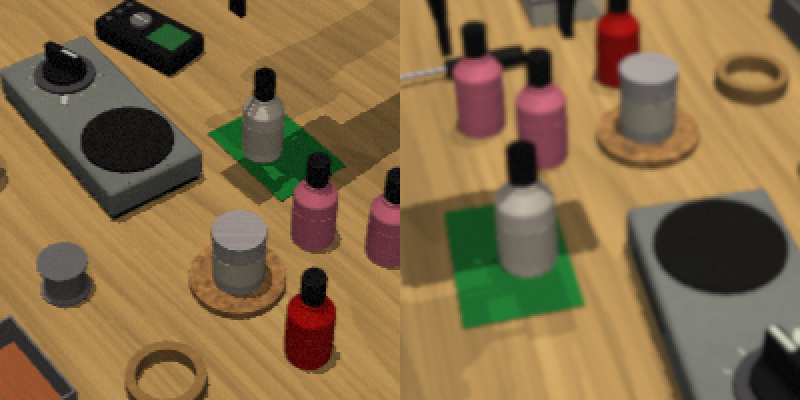

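The tin is centred on the coaster (around (238,260) in the left crop) and the bottle is upright on the mat. Next, pick the bottle up by its cap.

>>> servo_tool(
  plan=[
    {"xyz": [0.5,0.4,0],"twist": [0,0,0],"jaw": 0},
    {"xyz": [0.5,0.4,2],"twist": [0,0,0],"jaw": 0},
    {"xyz": [0.5,0.4,5],"twist": [0,0,0],"jaw": 0},
    {"xyz": [0.5,0.4,8],"twist": [0,0,0],"jaw": 0},
    {"xyz": [0.5,0.4,11],"twist": [0,0,0],"jaw": 0.2},
    {"xyz": [0.5,0.4,13.5],"twist": [0,0,0],"jaw": 0.3},
    {"xyz": [0.5,0.4,14.5],"twist": [0,0,0],"jaw": 0.3},
    {"xyz": [0.5,0.4,14.5],"twist": [0,0,0],"jaw": 0.5},
    {"xyz": [0.5,0.4,14.5],"twist": [0,0,0],"jaw": 1},
    {"xyz": [0.5,0.4,14.5],"twist": [0,0,0],"jaw": 1},
  ],
  newtons=20,
)

```text
time_s: 12.83
tool_pos: [0.4535, -0.0168, 0.2813]
tool_rot: [179.8, -0.0, 90.0]
force: [-0.3, 0.5, 0.7]
grip_width: 0.055
grasp_force: 0.0
```

>>> servo_tool(
  plan=[
    {"xyz": [0,0,0],"twist": [0,0,0],"jaw": 1},
    {"xyz": [0,0,0],"twist": [0,0,0],"jaw": 1},
    {"xyz": [0,0,0],"twist": [0,0,0],"jaw": 1},
    {"xyz": [0,0,0],"twist": [0,0,0],"jaw": 1},
    {"xyz": [0,0,0],"twist": [0,0,0],"jaw": 1},
    {"xyz": [0,0,0],"twist": [0,0,0],"jaw": 1},
    {"xyz": [0,0,0],"twist": [0,0,0],"jaw": 1},
  ],
  newtons=20,
)

```text
time_s: 13.42
tool_pos: [0.4523, -0.0174, 0.2804]
tool_rot: [180.0, -0.0, 90.0]
force: [-1.6, 0.7, 5.7]
grip_width: 0.0271
grasp_force: 20.0
```

>>> servo_tool(
  plan=[
    {"xyz": [0,0,-1],"twist": [0,0,0],"jaw": 1},
    {"xyz": [0,0,-4],"twist": [0,0,0],"jaw": 1},
    {"xyz": [0,0,-7],"twist": [0,0,0],"jaw": 1},
    {"xyz": [-1,2,-9],"twist": [0,0,0],"jaw": 1},
    {"xyz": [-3,5,-9],"twist": [0,0,0],"jaw": 1},
    {"xyz": [-5,8,-9],"twist": [0,0,0],"jaw": 1},
    {"xyz": [-7,11,-9],"twist": [0,0,0],"jaw": 1},
    {"xyz": [-8.5,14,-9],"twist": [0,0,0],"jaw": 1},
    {"xyz": [-8.5,15.5,-9],"twist": [0,0,0],"jaw": 1},
    {"xyz": [-8.5,15.5,-9],"twist": [0,0,0],"jaw": 1},
  ],
  newtons=20,
)

```text
time_s: 14.25
tool_pos: [0.6095, -0.1033, 0.3688]
tool_rot: [180.0, 0.0, 89.9]
force: [-0.2, 0.5, -2.0]
grip_width: 0.0272
grasp_force: 20.1
```

>>> servo_tool(
  plan=[
    {"xyz": [0,0,1],"twist": [0,0,0],"jaw": 1},
    {"xyz": [0,0,2],"twist": [0,0,0],"jaw": 1},
    {"xyz": [0,0,2.8],"twist": [0,0,0],"jaw": 1},
    {"xyz": [0,0,3.2],"twist": [0,0,0],"jaw": 1},
    {"xyz": [0,0,3.4],"twist": [0,0,0],"jaw": 1},
    {"xyz": [0,0,3.4],"twist": [0,0,0],"jaw": 1},
    {"xyz": [0,0,3.4],"twist": [0,0,0],"jaw": 1},
  ],
  newtons=20,
)

```text
time_s: 14.83
tool_pos: [0.607, -0.1022, 0.3361]
tool_rot: [180.0, 0.0, 90.0]
force: [0.5, -0.4, -1.7]
grip_width: 0.0279
grasp_force: 20.1
```

>>> servo_tool(
  plan=[
    {"xyz": [-0.3,0,0.1],"twist": [0,0,0],"jaw": 1},
    {"xyz": [-0.3,0,0.2],"twist": [0,0,0],"jaw": 1},
    {"xyz": [-0.3,0,0.3],"twist": [0,0,0],"jaw": 1},
    {"xyz": [-0.3,0,0.4],"twist": [0,0,0],"jaw": 1},
    {"xyz": [-0.3,0,0.4],"twist": [0,0,0],"jaw": 1},
  ],
  newtons=20,
)

```text
time_s: 15.25
tool_pos: [0.6073, -0.1058, 0.3334]
tool_rot: [179.9, 0.0, 90.0]
force: [-2.4, -0.6, 5.0]
grip_width: 0.0275
grasp_force: 20.2
```

>>> servo_tool(
  plan=[
    {"xyz": [0,0,0],"twist": [0,0,0],"jaw": 0},
    {"xyz": [0,0,0],"twist": [0,0,0],"jaw": 0},
    {"xyz": [0,0,0],"twist": [0,0,0],"jaw": 0},
    {"xyz": [0,0,0],"twist": [0,0,0],"jaw": 0},
    {"xyz": [0,0,0],"twist": [0,0,0],"jaw": 0},
    {"xyz": [0,0,0],"twist": [0,0,0],"jaw": 0},
    {"xyz": [0,0,-3],"twist": [0,0,0],"jaw": 0},
    {"xyz": [0,0,-6],"twist": [0,0,0],"jaw": 0},
    {"xyz": [0,0,-9],"twist": [0,0,0],"jaw": 0},
    {"xyz": [0,0,-10],"twist": [0,0,0],"jaw": 0},
  ],
  newtons=20,
)

```text
time_s: 16.08
tool_pos: [0.6079, -0.1056, 0.4368]
tool_rot: [179.6, 0.0, 90.0]
force: [0.5, 0.2, 0.1]
grip_width: 0.0834
grasp_force: 0.0
```

>>> servo_tool(
  plan=[
    {"xyz": [-3,0,0],"twist": [0,0,0],"jaw": 0},
    {"xyz": [-6,0,0],"twist": [0,0,0],"jaw": 0},
    {"xyz": [-9,-0.5,0],"twist": [0,0,0],"jaw": 0},
    {"xyz": [-12,-1,0],"twist": [0,0,0],"jaw": 0},
    {"xyz": [-14,-1,0],"twist": [0,0,0],"jaw": 0},
    {"xyz": [-14,-1,0],"twist": [0,0,0],"jaw": 0},
    {"xyz": [-14,-1,0],"twist": [0,0,0],"jaw": 0},
  ],
  newtons=20,
)

```text
time_s: 16.67
tool_pos: [0.5966, -0.247, 0.431]
tool_rot: [-179.9, -0.0, 89.8]
force: [-0.4, 0.5, 0.5]
grip_width: 0.0866
grasp_force: 0.0
```

```bash
python3 - <<'E'
from h import *
c=cam("wrist"); save("w5.png",c["img"]); np.save("w5.npy",c,allow_pickle=True)
o=env.get_obs();print(o["tool_pos"],o["qpos"])
E
```

```text
[ 0.59721102 -0.24513347  0.43108136] [10.02379571 17.24373737 12.65454389 82.0712763  -3.81112093 81.15427583
 22.69700137]
```

View pics/w5.png

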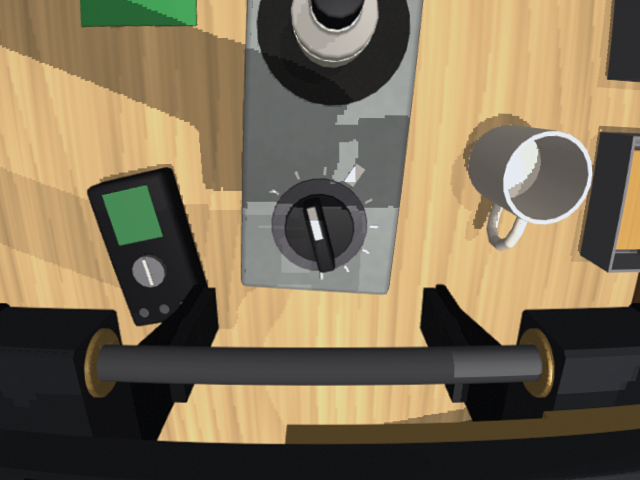

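The bottle stands on the pad at (338,20). The dial is centred around (320,225) with the pointer end at (308,207), and the broad mark is at (352,174).

```bash
python3 - <<'E'
from h import *
c=np.load("w5.npy",allow_pickle=True).item();g=cv2.cvtColor(c["img"],cv2.COLOR_RGB2GRAY)
yaw=-.061
def blob(x0,y0,x1,y1,lo,hi,z):
    m=((g[y0:y1,x0:x1]>=lo)&(g[y0:y1,x0:x1]<=hi)).astype(np.uint8)
    n,l,st,ce=cv2.connectedComponentsWithStats(m);i=1+np.argmax(st[1:,4])
    ys,xs=np.nonzero(l==i);P=np.array([onz(c,x+x0,y+y0,z)[:2] for x,y in zip(xs,ys)])
    mu=P.mean(0);w,V=np.linalg.eigh(np.cov((P-mu).T));d=V[:,1];d=d*np.sign(d[1])
    t=(P-mu)@d;print(st[i],mu,"ang",np.degrees(np.arctan2(d[1],d[0])),"ends",mu+d*t.min(),mu+d*t.max());return mu,d
mu,d=blob(298,200,328,245,190,255,.094)
a=np.arctan2(d[1],d[0]);print("v",2.54+yaw-a)
blob(288,190,352,285,0,26,.094)
# dial disc black edges and ring
for p in [(272,225),(367,225),(320,179),(320,271)]: print("ring",onz(c,*p,.05)[:2])
for p in [(285,228),(354,228),(319,193),(319,262)]: print("disc",onz(c,*p,.064)[:2])
mk=onz(c,352,174,.05)[:2];print("mark",mk, "pad edge",onz(c,333,105,.056))
save("d5.png",cv2.resize(c["img"][160:300,250:390],(600,600),interpolation=cv2.INTER_CUBIC))
E
```

```text
[ 13  20  11  20 146] [ 0.59267142 -0.25882218] ang 104.3783120846142 ends [ 0.59467965 -0.26665602] [ 0.59061463 -0.25079891]
v 0.6572547864492964
[  5   4  55  74 757] [ 0.59587499 -0.24500268] ang 106.62111693198712 ends [ 0.60918689 -0.28959655] [ 0.5914792  -0.23027714]
ring [ 0.55332072 -0.26774561]
ring [ 0.63769232 -0.26799701]
ring [ 0.59605795 -0.2267569 ]
ring [ 0.59584348 -0.31181625]
disc [ 0.56600264 -0.26644997]
disc [ 0.62501253 -0.26662545]
disc [ 0.59517973 -0.2361143 ]
disc [ 0.59498198 -0.2976081 ]
mark [ 0.62349958 -0.22248303] pad edge [ 0.60672999 -0.16514251  0.056     ]
```

View pics/d5.png

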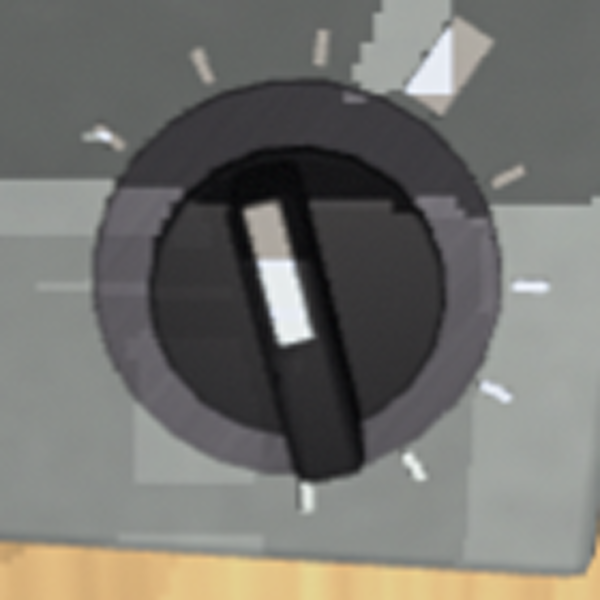

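>>> servo_tool(
  plan=[
    {"xyz": [-2.2,-0.15,0],"twist": [0,0,-7],"jaw": 0},
    {"xyz": [-2.2,-0.15,2],"twist": [0,0,-14],"jaw": 0},
    {"xyz": [-2.2,-0.15,5],"twist": [0,0,-14],"jaw": 0},
    {"xyz": [-2.2,-0.15,8],"twist": [0,0,-14],"jaw": 0},
    {"xyz": [-2.2,-0.15,11],"twist": [0,0,-14],"jaw": 0.1},
    {"xyz": [-2.2,-0.15,14],"twist": [0,0,-14],"jaw": 0.2},
    {"xyz": [-2.2,-0.15,16.5],"twist": [0,0,-14],"jaw": 0.3},
    {"xyz": [-2.2,-0.15,17.5],"twist": [0,0,-14],"jaw": 0.3},
    {"xyz": [-2.2,-0.15,17.8],"twist": [0,0,-14],"jaw": 0.3},
    {"xyz": [-2.2,-0.15,17.8],"twist": [0,0,-14],"jaw": 0.4},
  ],
  newtons=15,
)

```text
time_s: 17.55
tool_pos: [0.5961, -0.2662, 0.2536]
tool_rot: [-180.0, -0.0, 104.1]
force: [-0.5, 0.5, 0.8]
grip_width: 0.06
grasp_force: 0.0
```

>>> servo_tool(
  plan=[
    {"xyz": [0,0,0],"twist": [0,0,0],"jaw": 1},
    {"xyz": [0,0,0],"twist": [0,0,0],"jaw": 1},
    {"xyz": [0,0,0],"twist": [0,0,0],"jaw": 1},
    {"xyz": [0,0,0],"twist": [0,0,0],"jaw": 1},
    {"xyz": [0,0,0],"twist": [0,0,0],"jaw": 1},
    {"xyz": [0,0,0],"twist": [0,0,0],"jaw": 1},
    {"xyz": [0,0,0],"twist": [0,0,0],"jaw": 1},
    {"xyz": [0,0,0],"twist": [0,0,0],"jaw": 1},
  ],
  newtons=15,
)

```text
time_s: 18.22
tool_pos: [0.5961, -0.2672, 0.254]
tool_rot: [179.9, 0.0, 104.0]
force: [1.8, -0.7, 0.3]
grip_width: 0.0138
grasp_force: 15.0
```

Gripped at 14 mm. Now turn 47° clockwise.

>>> servo_tool(
  plan=[
    {"xyz": [0,0,0],"twist": [0,0,5],"jaw": 1},
    {"xyz": [0,0,0],"twist": [0,0,11],"jaw": 1},
    {"xyz": [0,0,0],"twist": [0,0,17],"jaw": 1},
    {"xyz": [0,0,0],"twist": [0,0,23],"jaw": 1},
    {"xyz": [0,0,0],"twist": [0,0,29],"jaw": 1},
    {"xyz": [0,0,0],"twist": [0,0,35],"jaw": 1},
    {"xyz": [0,0,0],"twist": [0,0,41],"jaw": 1},
    {"xyz": [0,0,0],"twist": [0,0,46],"jaw": 1},
    {"xyz": [0,0,0],"twist": [0,0,47],"jaw": 1},
    {"xyz": [0,0,0],"twist": [0,0,47],"jaw": 1},
  ],
  newtons=15,
)

```text
time_s: 19.05
tool_pos: [0.596, -0.2672, 0.254]
tool_rot: [180.0, -0.0, 57.1]
force: [0.4, -0.3, 0.2]
grip_width: 0.0137
grasp_force: 15.0
```

>>> servo_tool(
  plan=[
    {"xyz": [0,0,0],"twist": [0,0,0],"jaw": 1},
    {"xyz": [0,0,0],"twist": [0,0,0],"jaw": 0},
    {"xyz": [0,0,0],"twist": [0,0,0],"jaw": 0},
    {"xyz": [0,0,0],"twist": [0,0,0],"jaw": 0},
    {"xyz": [0,0,0],"twist": [0,0,0],"jaw": 0},
    {"xyz": [0,0,0],"twist": [0,0,0],"jaw": 0},
    {"xyz": [0,0,-3],"twist": [0,0,0],"jaw": 0},
    {"xyz": [0,0,-7],"twist": [0,0,0],"jaw": 0},
    {"xyz": [0,0,-11],"twist": [0,0,0],"jaw": 0},
    {"xyz": [0,0,-15],"twist": [0,0,0],"jaw": 0},
  ],
  newtons=15,
)

```text
time_s: 19.88
tool_pos: [0.5952, -0.2673, 0.4052]
tool_rot: [-180.0, 0.0, 57.0]
force: [0.0, 0.3, 0.6]
grip_width: 0.0658
grasp_force: 0.0
```

>>> servo_tool(
  plan=[
    {"xyz": [0,0,-3],"twist": [0,0,-7],"jaw": 0},
    {"xyz": [0,0,-3],"twist": [0,0,-14],"jaw": 0},
    {"xyz": [0,0,-3],"twist": [0,0,-21],"jaw": 0},
    {"xyz": [0,0,-3],"twist": [0,0,-28],"jaw": 0},
    {"xyz": [0,0,-3],"twist": [0,0,-33],"jaw": 0},
    {"xyz": [0,0,-3],"twist": [0,0,-33],"jaw": 0},
    {"xyz": [0,0,-3],"twist": [0,0,-33],"jaw": 0},
    {"xyz": [0,0,-3],"twist": [0,0,-33],"jaw": 0},
  ],
  newtons=15,
)

```text
time_s: 20.55
tool_pos: [0.5956, -0.2674, 0.4337]
tool_rot: [-180.0, 0.0, 89.9]
force: [-0.5, 0.0, 0.2]
grip_width: 0.0868
grasp_force: 0.0
```

```bash
python3 - <<'E'
from h import *
c=cam("wrist");s=cam("scene")
o=env.get_obs();print(o["tool_pos"],o["tool_rot"],o["time_s"])
save("f6.png",np.hstack([c["img"][0:300,180:480],s["img"][140:340,220:420].repeat(3,0).repeat(3,1)[::2,::2]]))
g=cv2.cvtColor(c["img"],cv2.COLOR_RGB2GRAY);u,v=proj(c,[.5955,-.267,.094]);print(u,v)
E
```

```text
[ 0.59563984 -0.26736474  0.43371587] [-1.79996439e+02  4.20271777e-03  8.99190552e+01] 20.65
320.37944520998565 213.21001512515812
```

View pics/f6.png

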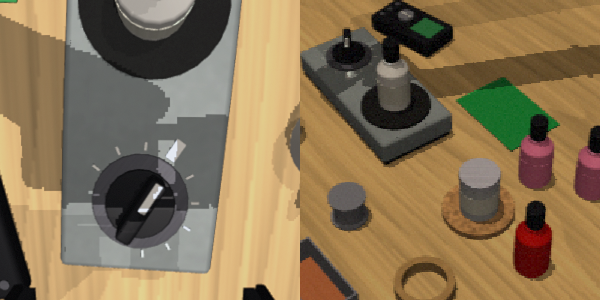

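The pointer at (150,198) aims at the broad mark at (175,152). The bottle stands on the pad and the tin on the coaster, both upright.

```bash
python3 -c "
from cell import env
print(env.sign_off())"
```

```text
the job is handed in; nothing more can be done
None
```

The job is handed in at about 21 s of the 72 s allowed: the last pictures show the tin upright on the coaster, the bottle upright on the shaker pad and the dial pointing at the broad mark; sign-off returned no verdict.

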